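# Hold a sauce bottle in the strapping jig

### The job

A full sauce bottle with a yellow cap has fallen over on the packing bench. Stand it upright on the aluminium foot plate of the strapping jig, in front of the black V pad, then press it into the V against the spring until the pointer on top of the jig stands in the green field (never run it deep into the red), and finish while still holding it there, upright and steady, so that a colleague can fasten the carrying band round it. Leave the other bottles and jars undisturbed.

Things in the scene. Friction and masses are not known exactly. Their poses are not given: they have to be found in the camera images.
- bottle_mid (a point): Fallen bottle: dark brown, yellow label and cap, 170 mm tall, about 0.32 kg, lying with its neck roughly away from the robot. Round body 56 mm in diameter up to 100 mm from the bottom, then tapering to a 22 mm neck. This point is on its axis 85 mm from the bottom; z runs from bottom to cap (level while it lies, up when it stands). Centre of mass about 65 mm from the bottom.
- seat (a point): Point on the top of the jig's foot plate under the standing bottle's axis when it just touches both faces of the V, spring relaxed. x: level pressing direction into the V, roughly away from the robot; z up. Plate: aluminium, top 8 mm above the bench, 110 mm wide, reaching 76 mm in front (-x). Blue spring housing 80 mm wide, 100 mm high, from 94 mm beyond. Jig fixed, left or right of the bottle.
- pad (a joint): Travel of the black V pad against its spring along the seat's x, in m: 0 relaxed, 0.040 end stop; 400 N/m, so 0.020 is 8 N. V 40 mm wide, upright faces 15 degrees off square, opening to the front, 15 to 100 mm above the bench. The black pointer on it runs over the housing's top: tip in the green field from 0.012 to 0.028, in the red beyond.
- bottle_b_mid (a point): Bystander: standing sauce bottle, same shape, red cap, yellow label, 170 mm tall; point on its axis at half its height.
- bottle_c_mid (a point): Bystander: standing sauce bottle, same shape, red cap, white label; point at half its height.
- bottle_d_mid (a point): Bystander: standing sauce bottle, same shape, yellow cap, red label; point at half its height.
- jar_a_mid (a point): Bystander: jar with green lid, 66 mm in diameter, 85 mm tall, on the far side of the bench; point at half its height.
- jar_b_mid (a point): Bystander: jar with red lid, same size; point at half its height.
- jar_tray: Fixed cardboard tray 190 x 130 mm with six small green-lidded jars, 71 mm high in all, on the other side of the bottle from the jig; origin under its centre.
- bottle: The fallen bottle itself; origin at the centre of its bottom, z axis from bottom to cap.
- jig: The strapping jig as a whole, fixed; same axes as the seat; origin on the bench, 29 mm beyond the seat point along x.

How it is judged:
On the way:
1. the bottle stands upright on the jig's foot plate, in front of the V pad (angle between bottle_mid's own z axis and vertical below 0.1 rad and z of bottle_mid in the frame of seat between 0.081 and 0.09 m and x of bottle_mid in the frame of seat above -0.08 m and y of bottle_mid in the frame of seat between -0.05 and 0.05 m), for 0.2 s.
At the end, for the whole second after the job is handed in: Throughout the last second, robot still pushing: bottle upright within 0.10 rad, its bottom within 4 mm of the foot plate, centred in the V within 10 mm, at rest, pressing the pad with 4 to 13.5 N, pad in by 11.5 to 28.5 mm (green); the robot itself does not touch the pad (angle between bottle_mid's own z axis and vertical below 0.1 rad and z of bottle_mid in the frame of seat between 0.081 and 0.09 m and x of bottle_mid in the frame of seat above 0.006 m and y of bottle_mid in the frame of seat between -0.01 and 0.01 m and value of joint pad between 0.0115 and 0.0285 m and contact force between bottle and pad between 4 and 13.5 N and contact force between each of the fingers, the arm and pad below 0.5 N and linear speed of bottle below 0.02 m/s); the arm keeps its last pose, push and grip.
It fails at once if the pad is driven deep into the red (more than 33 mm) (value of joint pad above 0.033 m).
It fails at once if another bottle is knocked over or shifted by more than 25 mm (distance of any of bottle_b_mid, bottle_c_mid, bottle_d_mid from where it was at the start of the episode above 0.025 m or angle between any of bottle_b_mid, bottle_c_mid, bottle_d_mid's own z axis and vertical above 0.35 rad).
It fails at once if a jar is knocked over or shifted by more than 25 mm (distance of any of jar_a_mid, jar_b_mid from where it was at the start of the episode above 0.025 m or angle between any of jar_a_mid, jar_b_mid's own z axis and vertical above 0.35 rad).
It also fails if it takes over 51 s, if anything falls off the work surface, if the arm or the gripper's body presses on something with over 40 N, if the wrist force passes 120 N, or if a joint passes its speed limit or range.

### The arm

A 6-joint arm with a two-finger parallel gripper is mounted at the origin on the work surface. World frame = base frame: x ahead of the robot, y to its left, z up, the work surface at z = 0. Lengths are in m, angles in rad, forces in N, time in s.
With the tool pointing down it reaches from about 0.25 to 0.85 m from the base axis. Payload 12.5 kg.
Tool frame: the origin (TCP) lies between the finger pads; the fingertips stand 11 mm ahead of it and the grasp point (between the pads) lies 8 mm behind it; z points along the fingers, y is the line along which they close (so a half turn about z gives the same grasp; the last joint's range is limited). The gripper opens to 93 mm and grips with 3 to 60 N. Pads are 15 mm wide; open, the fingers measure 128 mm over their backs; the gripper's body (75 mm by 188 mm) begins 65 mm behind the grasp point.
Start: joints at [1.207, 0.351, 1.652, -0, 1.139, -0.085], TCP at [0.151, 0.529, 0.192] pointing down, gripper open.
Joint ranges: [-2.75, 2.75], [-0.79, 2.1], [0.01, 2.65], [-1.57, 4.71], [0.07, 3.14], [-2.87, 2.87]. Speed limits (rad/s): [2.22, 2.22, 2.79, 3.14, 3.14, 3.14].

### API

Orientations are given as a rotation vector (axis times angle).
In Python, from bench import * gives the robot as it stands.
- The arm moves only by the tool jog_arm, never from a script. Its argument "series" is a list of rows, each a list of 2 entries, a list of its own where there are three numbers: the shift along the world's x, y, z in m, then the turn, a rotation vector about the world's x, y, z in degrees. A call has exactly 5 rows; each row is the pose to reach, as a shift and turn from the pose commanded when the call began; what a row does not reach only later rows make up. A row lasts 1/10 s, in which the tool goes at most 50 mm and 8.59 degrees, less where a joint would pass 70% of its speed; a pose out of reach is approached as far as the arm can. A call with a gripper value outside its range is refused whole. "gripper" is the finger opening in m, from 0 to 0.093, set as the call begins (left out, the last holds). The fingers move at their own pace and stop on an object; the grip force is fixed at half the most. Time passes only in rows, so rows that repeat a pose let the fingers close, or fill a call up. It gives the time, the measured TCP pose, the force, the opening and the grip force at its end, in the units of the state.
- state(): the state, without advancing time (a new reading comes with each control period).
- get_image(name): name is "scene" or "top" or "wrist"; returns a dict with "pixels" (420x560x3 uint8, blue, green, red), "range_z" (420x560 float32, m along the optical axis (not along the pixel's ray), 0 where there is no reading), "K" (3x3 intrinsics, pixels), "dist_coeffs" ([k1, k2, p1, p2, k3] as OpenCV has them; the pictures are not rectified), "T" (4x4, takes a point from camera to world coordinates). Camera axes: x right, y down, z forward; pixel columns grow to the right and rows downward; lengths in m; the calibration is good to about 2 mm. A picture is of the moment at which its call begins.
- sign_off(): hands the job in; it is judged then, once.
Trained networks look in a picture, given as the dict that the camera call returned (one of the last four; its "shot" number tells which), for a name from the list of things; names that differ only in an ending like _2 or _b are one class to them, and where a whole thing is asked for, a point or a joint stands for the part that bears it (a point fixed in the world has none). Each returns a list of dicts, best first, with "conf" (0 to 1); they miss things now and then, are a little off and sometimes report something else, mostly with a low value. They report only what shows in the picture. A call takes as long as a camera call.
- search_frame(query, picture): "xy" ([column, row] in pixels, amid what is visible of it).
- masks_of(query, picture): "mask" (420x560 bool, what is visible of it) and "xy" ([column, row] in pixels, amid what is visible of it).
- mark_of(query, picture): "xy" ([column, row] in pixels: a listed point, or the origin of a listed thing).
The state is a dict: "time_s": time; "joint_pos": joint angles; "joint_vel": joint speeds; "tau": joint torques, N m; "eef_pos": TCP position; "eef_rot": TCP orientation; "wrist_force": force on the tool from outside, world axes, zero at the start; "wrist_torque": the same for the moment, N m; "gripper_width": finger opening in m; "grasp_force": force on a finger pad.
Only numpy, scipy, OpenCV 4.12 (cv2) and the standard library are available. Lean on these libraries where they do the work, as an engineer would, in place of code of your own. Each camera call takes 0.05 s, during which the arm holds its last target. There are 200 camera calls.

## Working session

There is one attempt and no reset: what is moved stays moved. The work goes in short steps, Python scripts to look and compute and a tool call to move; the robot and the scene stay as the last step left them, time stands still between calls to the robot, and variables do not carry over. Pictures are saved under pics/ and viewed, at most 10 in all, crops included, and the job is handed in when it is done.

Besides the shell and the picture viewer there is one more tool, called after "Call:" as name(argument=value, ...) on one line, values as JSON. jog_arm: Moves the arm, as the interface text tells. Its arguments: {"type":"object","properties":{"series":{"type":"array","items":{"type":"array"}},"gripper":{"type":"number"}},"required":["series"]}

```bash
mkdir -p pics; cat > h.py <<'E'
from bench import *
import numpy as np, cv2
def pts(im, uv):
    uv=np.asarray(uv,float).reshape(-1,2)
    n=cv2.undistortPoints(uv.reshape(-1,1,2),im["K"],im["dist_coeffs"]).reshape(-1,2)
    z=im["range_z"][uv[:,1].astype(int),uv[:,0].astype(int)]
    p=np.c_[n*z[:,None],z,np.ones(len(z))]@im["T"].T
    return p[z>0,:3], uv[z>0]
def cloud(im,mask):
    v,u=np.nonzero(mask); return pts(im,np.c_[u,v])
E
python3 - <<'E'
from h import *
print(state())
a=get_image("scene");b=get_image("top")
cv2.imwrite("pics/s.png",a["pixels"]);cv2.imwrite("pics/t.png",b["pixels"])
np.set_printoptions(precision=4,suppress=True)
for nm,im in(("scene",a),("top",b)):
    for q in("bottle","bottle_mid","seat","jig","jar_tray","bottle_b_mid","jar_a_mid"):
        for r in mark_of(q,im)[:4]:
            print(nm,q,np.round(r["xy"]),round(r["conf"],2),pts(im,r["xy"])[0])
E
```

```text
{'time_s': 0.0, 'joint_pos': array([ 1.20737544e+00,  3.51207316e-01,  1.65243051e+00, -2.95125525e-05,
        1.13908418e+00, -8.46072921e-02]), 'joint_vel': array([ 0.0001138 , -0.00054229, -0.00165191,  0.00109663,  0.00015577,
       -0.00017366]), 'tau': array([-3.17938384e-04, -4.97321606e+01, -2.85261118e+01,  6.99452288e-02,
        2.57196708e-02, -1.21949556e-04]), 'eef_pos': array([0.15122214, 0.52841338, 0.19131484]), 'eef_rot': array([-4.36491655e-01, -3.11089446e+00,  1.73887653e-03]), 'wrist_force': array([-0.75137019,  0.27784634, -0.43169854]), 'wrist_torque': array([0.03938871, 0.00891765, 0.00482837]), 'grasp_force': 0.0, 'gripper_width': 0.09289631798269773}
scene bottle [331. 186.] 0.75 [[0.4354 0.0045 0.0495]]
scene bottle [407. 352.] 0.67 [[0.6055 0.4389 0.1283]]
scene bottle_mid [299. 199.] 0.64 [[ 0.5279 -0.0077  0.0479]]
scene seat [318. 302.] 0.58 [[0.6684 0.2495 0.0831]]
scene jig [307. 308.] 0.94 [[0.6906 0.2409 0.0628]]
scene jar_tray [208. 179.] 0.6 [[ 0.6925 -0.1802  0.0675]]
scene jar_tray [204.  88.] 0.24 [[ 0.5498 -0.4415  0.1033]]
scene bottle_b_mid [471. 324.] 0.86 [[0.4594 0.4712 0.1237]]
scene bottle_b_mid [207. 177.] 0.61 [[ 0.6933 -0.1804  0.0745]]
scene jar_a_mid [236. 266.] 0.92 [[0.7678 0.0773 0.0826]]
top bottle [278. 262.] 0.91 [[ 0.4289 -0.0071  0.06  ]]
top bottle_mid [285. 240.] 0.74 [[ 0.4964 -0.03    0.0524]]
top seat [207. 192.] 0.96 [[0.6519 0.2228 0.0145]]
top jig [209. 187.] 0.56 [[0.6626 0.2095 0.0702]]
top jar_tray [344. 186.] 0.75 [[ 0.6659 -0.2152  0.0725]]
top bottle_b_mid [123. 255.] 0.88 [[0.4503 0.4533 0.1308]]
top jar_a_mid [258. 157.] 0.76 [[0.7538 0.0542 0.0833]]
top jar_a_mid [346. 184.] 0.22 [[ 0.6701 -0.2216  0.074 ]]
```

View pics/s.png

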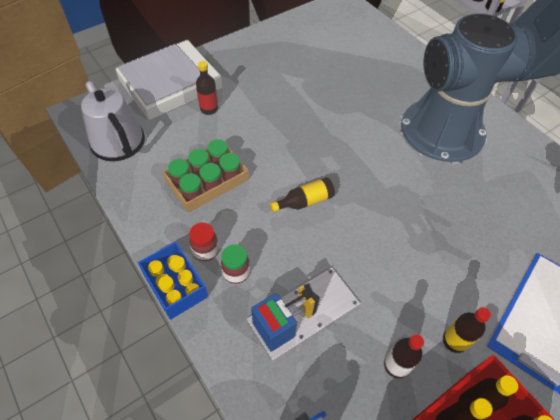

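View pics/t.png

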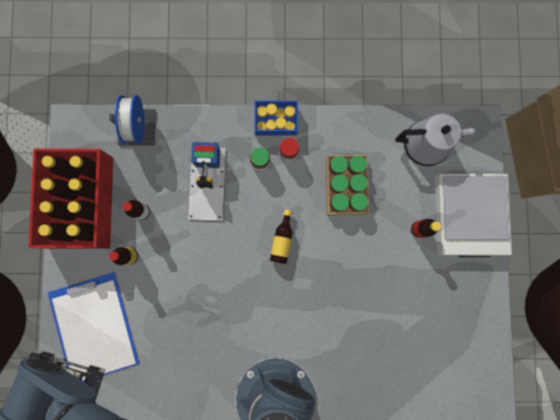

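The views show the fallen bottle at about (282,240) in the top view, neck away from the robot. The jig is at (207,190), jars at (260,157) and (290,148), the tray at (347,185), and standing bottles at (135,209), (123,256) and (425,228). Next I measure the bottle and jig precisely.

```bash
python3 - <<'E'
from h import *
import bench
print([n for n in dir(bench) if n[0]!='_'])
np.set_printoptions(precision=4,suppress=True)
for cam in("top","scene"):
    im=get_image(cam)
    for q in ("bottle","jig"):
        for r in masks_of(q,im)[:5]:
            P,uv=cloud(im,r["mask"]); print(cam,q,round(r["conf"],2),len(P),np.median(P,0),P.min(0),P.max(0))
            if q=="bottle" and np.linalg.norm(np.median(P,0)[:2]-[.48,-.02])<.08:
                P=P[P[:,2]>.012]
                xy=P[:,:2].astype(np.float32)
                rect=cv2.minAreaRect(xy); print("rect",rect, cv2.boxPoints(rect).tolist(), np.percentile(P[:,2],[5,50,95,99]))
                c=np.array([.48,-.02]);d=np.linalg.svd(xy-xy.mean(0))[2][0];d*=np.sign(d[0]);print("axis",d,xy.mean(0),[ (xy-xy.mean(0))@d][0].min(),((xy-xy.mean(0))@d).max())
            if q=="jig":
                for lo,hi,n in((-.0,.02,"plate"),(.095,.12,"top"),(.07,.095,"mid")):
                    S=P[(P[:,2]>lo)&(P[:,2]<hi)]
                    if len(S)>20: print(n,len(S),np.median(S[:,2]),cv2.boxPoints(cv2.minAreaRect(S[:,:2].astype(np.float32))).tolist())
E
```

```text
['IKError', 'get_image', 'mark_of', 'masks_of', 'search_frame', 'sign_off', 'state']
top bottle 0.84 766 [ 0.4943 -0.0143  0.05  ] [ 0.424  -0.0455 -0.0104] [0.597  0.0299 0.065 ]
rect ((0.510430097579956, -0.015210382640361786), (0.05531063675880432, 0.16874326765537262), 78.5625228881836) [[0.4222499430179596, -0.02558574452996254], [0.587642252445221, -0.05904728174209595], [0.5986102819442749, -0.004835020750761032], [0.43321794271469116, 0.028626516461372375]] [0.035  0.0502 0.0586 0.061 ]
axis [ 0.9807 -0.1954] [ 0.4977 -0.0123] -0.071276225 0.09740432
top jig 0.79 2494 [0.6827 0.2208 0.0111] [ 0.5654  0.1705 -0.0031] [0.8001 0.2849 0.1185]
plate 1560 0.008347026405728153 [[0.5610412955284119, 0.17645329236984253], [0.7994129061698914, 0.1645117998123169], [0.8048562407493591, 0.27316969633102417], [0.5664846301078796, 0.2851111888885498]]
top 644 0.10146758670721479 [[0.6615571975708008, 0.18771059811115265], [0.797469973564148, 0.180725559592247], [0.8015369176864624, 0.25985944271087646], [0.6656241416931152, 0.2668444514274597]]
mid 121 0.08422208790233654 [[0.6633579134941
[... 631 characters left out ...]
208226
scene jig 0.69 5130 [0.7017 0.2396 0.0097] [ 0.562   0.1485 -0.0054] [0.8061 0.2852 0.1114]
plate 2794 0.007002008610868193 [[0.560928463935852, 0.15610796213150024], [0.8029239177703857, 0.14680776000022888], [0.8079599142074585, 0.2778482139110565], [0.5659644603729248, 0.2871484160423279]]
top 1430 0.10022039308638203 [[0.6645309329032898, 0.18627068400382996], [0.7988499999046326, 0.18336141109466553], [0.8005879521369934, 0.26360395550727844], [0.6662688851356506, 0.26651322841644287]]
mid 353 0.08053194557009136 [[0.6638156175613403, 0.1869804412126541], [0.7988609075546265, 0.18331240117549896], [0.8010379076004028, 0.2634615898132324], [0.6659926176071167, 0.2671296000480652]]
```

```bash
python3 - <<'E'
from h import *
im=get_image("top");c=im["pixels"][130:280,160:320];cv2.imwrite("pics/tc.png",cv2.resize(c,None,fx=4.9,fy=4,interpolation=2)[:600,:800]);
E
```

```text
(no output)
```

View pics/tc.png

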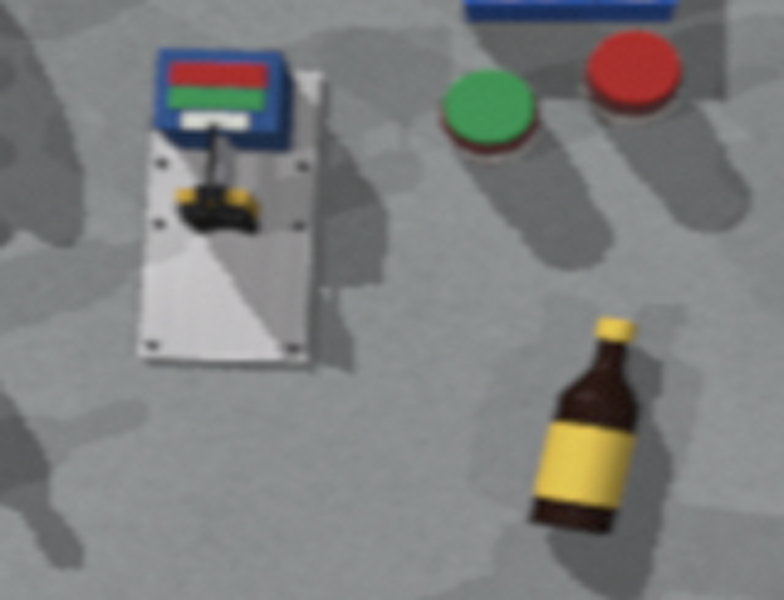

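The crop shows the V pad at about (217,215), its pointer in the white relaxed field, and the bottle axis tilted about -12° with the cap at (615,328). The bottle bottom comes out near (0.428, 0.002), and the seat near (0.640, 0.228) with x yawed about -2.5°. Moving towards the bottle.

Call:
jog_arm(series=[[[0.03, -0.04, 0.02], [0, 0, 1]], [[0.06, -0.08, 0.03], [0, 0, 2]], [[0.09, -0.12, 0.03], [0, 0, 3]], [[0.12, -0.16, 0.03], [0, 0, 4]], [[0.15, -0.2, 0.03], [0, 0, 4]]], gripper=0.093)

```text
time_s: 1.65
eef_pos: [0.2993, 0.3309, 0.2221]
eef_rot: [0.326, 3.124, 0.001]
wrist_force: [1.2, -0.1, 0.3]
gripper_width: 0.0928
grasp_force: 0.0
```

Call:
jog_arm(series=[[[0.025, -0.04, 0], [0, 0, 0]], [[0.05, -0.08, 0], [0, 0, 0]], [[0.08, -0.12, 0], [0, 0, 0]], [[0.1, -0.16, 0], [0, 0, 0]], [[0.13, -0.2, 0], [0, 0, 0]]])

```text
time_s: 2.15
eef_pos: [0.4288, 0.1307, 0.2221]
eef_rot: [0.328, 3.124, 0.0]
wrist_force: [0.4, 1.1, -0.5]
gripper_width: 0.0927
grasp_force: 0.0
```

Call:
jog_arm(series=[[[0.02, -0.04, 0], [0, 0, 0]], [[0.04, -0.08, 0], [0, 0, 0]], [[0.06, -0.12, 0], [0, 0, 0]], [[0.07, -0.143, 0], [0, 0, 0]], [[0.07, -0.143, 0], [0, 0, 0]]])

```text
time_s: 2.65
eef_pos: [0.4994, -0.013, 0.2217]
eef_rot: [0.333, 3.124, -0.001]
wrist_force: [-0.1, 0.4, -0.7]
gripper_width: 0.0932
grasp_force: 0.0
```

```bash
python3 - <<'E'
from h import *
from scipy.spatial.transform import Rotation as R
s=state(); print({k:s[k] for k in("time_s","joint_pos","eef_pos","wrist_force")}); print(R.from_rotvec(s["eef_rot"]).as_matrix())
E
```

```text
{'time_s': 2.65, 'joint_pos': array([-1.18923847e-01,  2.27021065e-01,  1.74249035e+00, -3.98720030e-04,
        1.17192659e+00, -1.47740262e+00]), 'eef_pos': array([ 0.49937529, -0.01295105,  0.22166289]), 'wrist_force': array([-0.14718276,  0.39017859, -0.65579916])}
[[-9.77577774e-01  2.10574650e-01  1.09986761e-04]
 [ 2.10574595e-01  9.77577717e-01 -3.83176373e-04]
 [-1.88207837e-04 -3.51424289e-04 -9.99999921e-01]]
```

Call:
jog_arm(series=[[[0, 0, 0], [0, 0, -8.5]], [[0, 0, 0], [0, 0, -17]], [[0, 0, 0], [0, 0, -25.5]], [[0, 0, 0], [0, 0, -34]], [[0, 0, 0], [0, 0, -42.5]]])

```text
time_s: 3.15
eef_pos: [0.4981, -0.0095, 0.2219]
eef_rot: [-1.445, -2.789, -0.0]
wrist_force: [-0.0, 0.0, -0.1]
gripper_width: 0.0934
grasp_force: 0.0
```

Call:
jog_arm(series=[[[0, 0, 0], [0, 0, -8.5]], [[0, 0, 0], [0, 0, -17]], [[0, 0, 0], [0, 0, -25.5]], [[0, 0, 0], [0, 0, -34]], [[0, 0, 0], [0, 0, -42.5]]])

```text
time_s: 3.65
eef_pos: [0.4981, -0.0095, 0.2219]
eef_rot: [-2.358, -2.076, -0.0]
wrist_force: [1.1, -0.5, -0.8]
gripper_width: 0.0932
grasp_force: 0.0
```

Call:
jog_arm(series=[[[0, 0, 0], [0, 0, -8.5]], [[0, 0, 0], [0, 0, -17]], [[0, 0, 0], [0, 0, -25.5]], [[0, 0, 0], [0, 0, -34]], [[0, 0, 0], [0, 0, -42.5]]])

```text
time_s: 4.15
eef_pos: [0.4981, -0.0095, 0.2219]
eef_rot: [-2.95, -1.08, -0.0]
wrist_force: [0.2, -0.0, 0.1]
gripper_width: 0.093
grasp_force: 0.0
```

Call:
jog_arm(series=[[[0, 0, 0], [0, 0, -8.5]], [[0, 0, 0], [0, 0, -17]], [[0, 0, 0], [0, 0, -25.5]], [[0, 0, 0], [0, 0, -34]], [[0, 0, 0], [0, 0, -42.5]]])

```text
time_s: 4.65
eef_pos: [0.4982, -0.0095, 0.2219]
eef_rot: [-3.141, 0.063, 0.0]
wrist_force: [1.1, 0.1, 0.3]
gripper_width: 0.093
grasp_force: 0.0
```

Call:
jog_arm(series=[[[0, 0, 0], [0, 0, -5]], [[0, 0, 0], [0, 0, -10]], [[0, 0, 0], [0, 0, -10]], [[0, 0, 0], [0, 0, -10]], [[0, 0, 0], [0, 0, -10]]])

```text
time_s: 5.15
eef_pos: [0.4984, -0.0102, 0.2218]
eef_rot: [-3.125, 0.324, 0.0]
wrist_force: [-0.3, -0.1, 1.2]
gripper_width: 0.0928
grasp_force: 0.0
```

Call:
jog_arm(series=[[[0, 0, -0.02], [1, 5, 0]], [[0, 0, -0.04], [2.1, 9.8, 0]], [[0, 0, -0.06], [3.2, 14.7, 0]], [[0, 0, -0.08], [4.2, 19.5, 0]], [[0, 0, -0.08], [4.2, 19.5, 0]]])

```text
time_s: 5.65
eef_pos: [0.4978, -0.0105, 0.1386]
eef_rot: [-3.039, 0.318, 0.545]
wrist_force: [-0.5, 0.8, -1.2]
gripper_width: 0.093
grasp_force: 0.0
```

```bash
python3 - <<'E'
from h import *
from scipy.spatial.transform import Rotation as R
s=state(); print({k:s[k] for k in("time_s","joint_pos","eef_pos","wrist_force")}); print(R.from_rotvec(s["eef_rot"]).as_matrix())
im=get_image("wrist");cv2.imwrite("pics/w1.png",im["pixels"])
E
```

```text
{'time_s': 5.65, 'joint_pos': array([-0.13162021,  0.52314668,  1.57873043,  0.02806214,  1.39390045,
        1.63748987]), 'eef_pos': array([ 0.49777021, -0.01051202,  0.13863598]), 'wrist_force': array([-0.48735943,  0.82600721, -1.17770583])}
[[ 0.91738666 -0.20687491 -0.3400066 ]
 [-0.19361746 -0.97836687  0.07287355]
 [-0.3477269  -0.00102201 -0.93759531]]
```

View pics/w1.png

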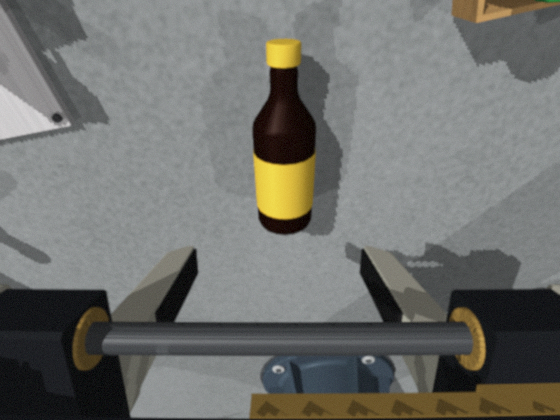

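The wrist view shows the bottle centred between the fingers (bottle axis at column 285, finger midpoint about 278) and parallel to them. Descending and closing.

Call:
jog_arm(series=[[[0, -0.002, -0.025], [0, 0, 0]], [[0, -0.002, -0.05], [0, 0, 0]], [[0, -0.002, -0.075], [0, 0, 0]], [[0, -0.002, -0.1], [0, 0, 0]], [[0, -0.002, -0.115], [0, 0, 0]]])

```text
time_s: 6.2
eef_pos: [0.4985, -0.0124, 0.0269]
eef_rot: [-3.042, 0.318, 0.531]
wrist_force: [-0.5, 0.3, -0.1]
gripper_width: 0.0924
grasp_force: 0.0
```

Call:
jog_arm(series=[[[0, 0, 0], [0, 0, 0]], [[0, 0, 0], [0, 0, 0]], [[0, 0, 0], [0, 0, 0]], [[0, 0, 0], [0, 0, 0]], [[0, 0, 0], [0, 0, 0]]], gripper=0.04)

```text
time_s: 6.7
eef_pos: [0.4989, -0.0125, 0.0274]
eef_rot: [-3.042, 0.319, 0.533]
wrist_force: [-0.5, 0.8, 0.7]
gripper_width: 0.0575
grasp_force: 0.0
```

Call:
jog_arm(series=[[[0, 0, 0], [0, 0, 0]], [[0, 0, 0], [0, 0, 0]], [[0, 0, 0], [0, 0, 0]], [[0, 0, 0], [0, 0, 0]], [[0, 0, 0], [0, 0, 0]]])

```text
time_s: 7.2
eef_pos: [0.4985, -0.0125, 0.0268]
eef_rot: [-3.041, 0.319, 0.535]
wrist_force: [0.7, 0.5, -0.3]
gripper_width: 0.0398
grasp_force: 0.1
```

```bash
python3 - <<'E'
from h import *
im=get_image("wrist");im2=get_image("scene")
c=cv2.resize(im2["pixels"][120:270,200:400],(560,420))
cv2.imwrite("pics/w2.png",cv2.resize(np.vstack([im["pixels"],c]),(428,600)))
print(state()["gripper_width"],state()["grasp_force"])
E
```

```text
0.03975285338457044 0.10395215664175339
```

View pics/w2.png

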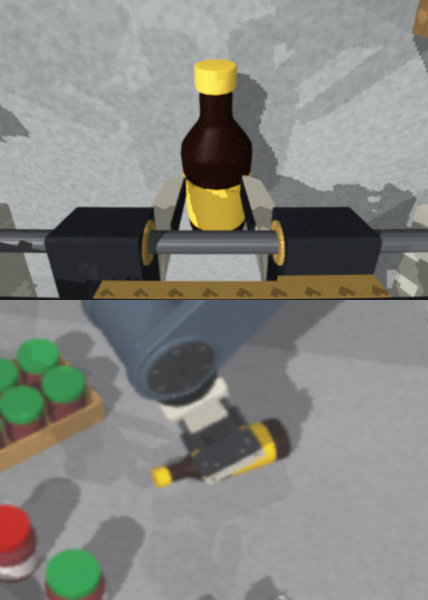

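```bash
python3 - <<'E'
from h import *
from scipy.spatial.transform import Rotation as R
np.set_printoptions(precision=4,suppress=True)
s=state();Rm=R.from_rotvec(s["eef_rot"]).as_matrix();t=s["eef_pos"]
for cam in("wrist","top","scene"):
    im=get_image(cam)
    for r in masks_of("bottle",im)[:3]:
        P,uv=cloud(im,r["mask"])
        k=np.linalg.norm(P[:,:2]-[.5,-.015],axis=1)<.13
        if k.sum()<50: continue
        P=P[k];Q=(P-t)@Rm
        print(cam,round(r["conf"],2),k.sum(),P.min(0),P.max(0))
        a=np.array([.978,-.208]);n=np.array([.208,.978]);u=(P[:,:2]-[.428,.002])@a;v=(P[:,:2]-[.428,.002])@n
        for lo in np.arange(-.02,.19,.02):
            m=(u>=lo)&(u<lo+.02)
            if m.sum()>5: print(round(lo,2),m.sum(),np.percentile(v[m],[2,50,98]),np.percentile(P[m,2],[2,98]))
E
```

```text
wrist 0.55 15833 [ 0.3748 -0.0493 -0.002 ] [0.5955 0.033  0.1316]
0.0 164 [-0.0321  0.0107  0.0213] [0.0336 0.0491]
0.02 1023 [-0.0281 -0.0037  0.0207] [0.038  0.0552]
0.04 1407 [-0.0247 -0.0029  0.0204] [0.0394 0.0554]
0.06 1563 [-0.0214 -0.0016  0.0192] [0.0424 0.0556]
0.08 2228 [-0.0296 -0.0033  0.0213] [0.0359 0.0552]
0.1 3863 [-0.0276 -0.0036  0.0202] [0.028  0.0542]
0.12 2126 [-0.0181 -0.003   0.0113] [0.0281 0.0438]
0.14 1700 [-0.0141 -0.0028  0.0086] [0.0294 0.0403]
0.16 1754 [-0.0147 -0.0027  0.0091] [0.0195 0.0404]
scene 0.75 552 [ 0.4274 -0.063  -0.0036] [0.5987 0.0713 0.1615]
0.0 148 [-0.0184  0.0124  0.0256] [0.0175 0.0567]
0.02 134 [-0.0173  0.0126  0.0268] [0.0187 0.057 ]
0.04 30 [0.015  0.0252 0.0278] [-0.0022  0.0348]
0.06 17 [0.0183 0.026  0.0683] [0.0043 0.1081]
0.1 7 [-0.0306  0.0178  0.0786] [0.0004 0.122 ]
0.12 86 [-0.011   0.0066  0.0155] [0.0208 0.0429]
0.14 72 [-0.0099  0.0045  0.0609] [0.0084 0.1461]
0.16 54 [-0.0128  0.0037  0.0135] [0.0005 0.0409]
```

Call:
jog_arm(series=[[[0, 0, 0], [0, 0, 0]], [[0, 0, 0], [0, 0, 0]], [[0, 0, 0], [0, 0, 0]], [[0, 0, 0], [0, 0, 0]], [[0, 0, 0], [0, 0, 0]]], gripper=0.02)

```text
time_s: 8.1
eef_pos: [0.499, -0.0123, 0.0285]
eef_rot: [-3.041, 0.319, 0.533]
wrist_force: [-2.3, 0.5, 17.8]
gripper_width: 0.0239
grasp_force: 24.2
```

```bash
python3 - <<'E'
from h import *
im=get_image("wrist");print(im["T"])
cv2.imwrite("pics/w3.png",im["pixels"])
E
```

```text
[[-0.20676    -0.78094003 -0.58939204  0.6387572 ]
 [-0.97838845  0.16348291  0.12660715 -0.04401905]
 [-0.00251707  0.60283166 -0.79786443  0.18082699]
 [ 0.          0.          0.          1.        ]]
```

View pics/w3.png

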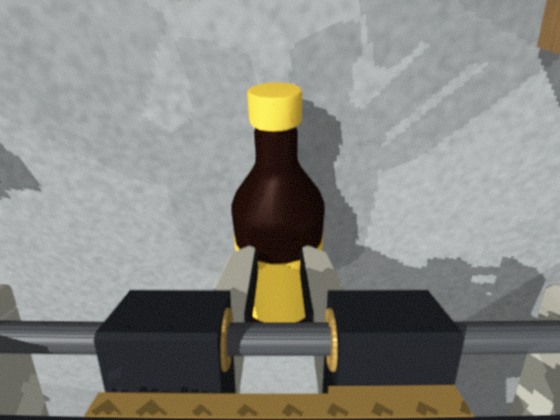

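```bash
python3 - <<'E'
from h import *
from scipy.spatial.transform import Rotation as R
np.set_printoptions(precision=4,suppress=True)
s=state();Rm=R.from_rotvec(s["eef_rot"]).as_matrix();t=s["eef_pos"]; print(s["gripper_width"],s["grasp_force"],s["wrist_force"])
im=get_image("wrist")
P,uv=pts(im,[(u,v) for v in range(245,320,8) for u in (225,235,243,250,278,306,314,322,330)])
for p,q,w in zip(P,(P-t)@Rm,uv): print(w,p,q)
E
```

```text
0.023546231760730556 24.192950965370983 [-2.1015  0.1418 17.379 ]
[225. 245.] [ 0.4778  0.0329 -0.0009] [-0.0183 -0.0398  0.038 ]
[235. 245.] [0.5099 0.0109 0.0368] [ 0.0027 -0.0251 -0.0097]
[243. 245.] [0.5186 0.0024 0.0475] [ 0.0087 -0.0185 -0.0233]
[250. 245.] [ 0.5197 -0.0022  0.0496] [ 0.0098 -0.0142 -0.026 ]
[278. 245.] [ 0.5207 -0.0185  0.0541] [ 0.0124  0.0015 -0.0317]
[306. 245.] [ 0.5134 -0.0329  0.0498] [ 0.01    0.0171 -0.0263]
[314. 245.] [ 0.5091 -0.0371  0.0462] [ 0.0081  0.0221 -0.0218]
[322. 245.] [ 0.4966 -0.0414  0.0343] [ 0.0015  0.0289 -0.0068]
[330. 245.] [ 0.461  -0.0469 -0.0011] [-0.0182  0.0417  0.0379]
[225. 253.] [ 0.4697  0.0355 -0.0007] [-0.0264 -0.0406  0.0406]
[235. 253.] [0.5233 0.0045 0.058 ] [ 0.009  -0.0216 -0.0346]
[243. 253.] [0.5226 0.0002 0.0583] [ 0.0091 -0.0172 -0.035 ]
[250. 253.] [ 0.521  -0.0032  0.0574] [ 0.0086 -0.0136 -0.0339]
[278. 253.] [ 0.5153 -0.0173  0.0547] [ 0.007   0.0015 -0.0304]
[306. 253.] [ 0.5155 -0.0327  0.058 ] [ 0.0091  0.0165 -0.0347]
[314. 253.] [ 0.515  -0.0369  0.0584] [ 0.0093  0.0207 -0.0352]
[322. 253.] [ 0.5139 -
[... 3998 characters left out ...]
2. 309.] [ 0.5324 -0.0384  0.1059] [ 0.0094  0.0185 -0.0858]
[330. 309.] [ 0.5684 -0.0423  0.1315] [ 0.0346  0.0148 -0.1222]
[225. 317.] [ 0.5742 -0.0168  0.1342] [ 0.034  -0.0114 -0.1248]
[235. 317.] [ 0.541  -0.0068  0.1108] [ 0.0096 -0.0143 -0.091 ]
[243. 317.] [ 0.5372 -0.0085  0.1084] [ 0.0071 -0.0118 -0.0876]
[250. 317.] [ 0.5264 -0.0079  0.1012] [-0.0004 -0.0102 -0.0772]
[278. 317.] [ 0.458  -0.0052  0.0554] [-0.0483  0.0015 -0.0111]
[306. 317.] [ 0.5177 -0.0304  0.0985] [-0.0032  0.0137 -0.0733]
[314. 317.] [ 0.5313 -0.035   0.1082] [ 0.007   0.0153 -0.0874]
[322. 317.] [ 0.5344 -0.0382  0.1107] [ 0.0096  0.0178 -0.091 ]
[330. 317.] [ 0.5679 -0.042   0.1335] [ 0.0334  0.0146 -0.1238]
```

The fingertips sit on top of the bottle: the true tips are about 22 mm behind the reported TCP rather than 11 mm ahead of it. I open, lift slightly and measure the tip offset.

Call:
jog_arm(series=[[[0, 0, 0.01], [0, 0, 0]], [[0, 0, 0.02], [0, 0, 0]], [[0, 0, 0.02], [0, 0, 0]], [[0, 0, 0.02], [0, 0, 0]], [[0, 0, 0.02], [0, 0, 0]]], gripper=0.085)

```text
time_s: 8.7
eef_pos: [0.4983, -0.0124, 0.0465]
eef_rot: [-3.041, 0.319, 0.535]
wrist_force: [-0.7, 0.1, -0.6]
gripper_width: 0.0593
grasp_force: 0.0
```

Call:
jog_arm(series=[[[0, 0, 0], [0, 0, 0]], [[0, 0, 0], [0, 0, 0]], [[0, 0, 0], [0, 0, 0]], [[0, 0, 0], [0, 0, 0]], [[0, 0, 0], [0, 0, 0]]])

```text
time_s: 9.2
eef_pos: [0.4985, -0.0125, 0.0468]
eef_rot: [-3.041, 0.319, 0.535]
wrist_force: [-0.7, -0.7, -0.5]
gripper_width: 0.085
grasp_force: 0.0
```

```bash
cat > tip.py <<'E'
from h import *
from scipy.spatial.transform import Rotation as R
np.set_printoptions(precision=4,suppress=True)
s=state();Rm=R.from_rotvec(s["eef_rot"]).as_matrix();t=s["eef_pos"]; print(t,s["joint_pos"])
im=get_image("wrist")
P,uv=cloud(im,np.ones((420,560),bool));Q=(P-t)@Rm
for sg in(-1,1):
    m=(abs(Q[:,1]*sg-.05)<.013)&(Q[:,2]>-.09)&(abs(Q[:,0])<.02)&(P[:,2]>.008); q=Q[m]
    print(sg,m.sum(),"z hist",np.percentile(q[:,2],[50,90,95,98,99,100]))
    for lo in np.arange(-.06,.02,.005):
        k=(q[:,2]>=lo)&(q[:,2]<lo+.005)
        if k.sum(): print(round(lo,3),k.sum(),np.median(q[k],0))
for r in masks_of("bottle",im)[:1]:
    P,_=cloud(im,r["mask"]);a=np.array([.978,-.208]);n=np.array([.208,.978]);u=(P[:,:2]-[.428,.002])@a;v=(P[:,:2]-[.428,.002])@n
    for lo in np.arange(-.02,.19,.02):
        m=(u>=lo)&(u<lo+.02)&(P[:,2]>.012)&(P[:,2]<.065)
        if m.sum()>5: print(round(lo,2),m.sum(),np.percentile(v[m],[2,50,98]),np.percentile(P[m,2],[2,98]),u[m].min(),u[m].max())
E
python3 tip.py
```

```text
[ 0.4985 -0.0125  0.0468] [-0.1347  0.6446  1.6332  0.0282  1.2111  1.6306]
-1 3500 z hist [-0.0665 -0.038  -0.0331 -0.0292 -0.0277 -0.0259]
-0.06 260 [ 0.0091 -0.044  -0.0576]
-0.055 253 [ 0.009  -0.0432 -0.0526]
-0.05 220 [ 0.0091 -0.0436 -0.0475]
-0.045 190 [ 0.0091 -0.043  -0.0425]
-0.04 185 [ 0.0091 -0.0431 -0.0377]
-0.035 164 [ 0.0091 -0.0426 -0.0327]
-0.03 84 [ 0.0068 -0.041  -0.0279]
1 3506 z hist [-0.0665 -0.0379 -0.0329 -0.0289 -0.0273 -0.0247]
-0.06 265 [ 0.0092  0.0473 -0.0575]
-0.055 246 [ 0.0092  0.0466 -0.0525]
-0.05 219 [ 0.0092  0.0464 -0.0475]
-0.045 197 [ 0.0092  0.0466 -0.0425]
-0.04 188 [ 0.0093  0.0464 -0.0375]
-0.035 148 [ 0.0091  0.0459 -0.0328]
-0.03 93 [ 0.0074  0.0445 -0.0281]
-0.025 2 [ 0.0062  0.0447 -0.0247]
0.0 888 [-0.0315 -0.0058  0.019 ] [0.0356 0.0548] 0.00043481879898284257 0.0199968539853707
0.02 1171 [-0.0315 -0.0059  0.0197] [0.0368 0.0554] 0.020016414700475497 0.03999198972326837
0.04 1427 [-0.0313 -0.0055  0.0203] [0.0369 0.0556] 0.040014511822077235 0.059994061295335674
0.06 1755 [-0.0308 -0.0047  0.0207] [0.0368 0.0557] 0.060011695526826135 0.07999864569520322
0.08 2115 [-0.0302 -0.0046  0.0209] [0.0357 0.0553] 0.08000679548504379 0.09999074017630405
0.1 3263 [-0.0287 -0.0043  0.0198] [0.0278 0.0542] 0.10000274802972312 0.1199801908945195
0.12 1815 [-0.0191 -0.0041  0.0106] [0.028  0.0439] 0.12000684777584046 0.13997828332883705
0.14 1451 [-0.0145 -0.0035  0.0079] [0.0297 0.0403] 0.14001203477177995 0.15999984600448156
0.16 1451 [-0.0153 -0.0033  0.0089] [0.0179 0.0406] 0.16001609736415054 0.16998244724463468
```

Call:
jog_arm(series=[[[-0.0145, -0.001, 0], [0, 0, 0]], [[-0.0145, -0.001, 0], [0, 0, 0]], [[-0.0145, -0.001, -0.02], [0, 0, 0]], [[-0.0145, -0.001, -0.045], [0, 0, 0]], [[-0.0145, -0.001, -0.061], [0, 0, 0]]], gripper=0.093)

```text
time_s: 9.8
eef_pos: [0.484, -0.0134, -0.0154]
eef_rot: [-3.041, 0.319, 0.536]
wrist_force: [0.3, -0.4, 0.9]
gripper_width: 0.093
grasp_force: 0.0
```

Call:
jog_arm(series=[[[0, 0, 0], [0, 0, 0]], [[0, 0, 0], [0, 0, 0]], [[0, 0, 0], [0, 0, 0]], [[0, 0, 0], [0, 0, 0]], [[0, 0, 0], [0, 0, 0]]], gripper=0.03)

```text
time_s: 10.3
eef_pos: [0.4844, -0.0135, -0.0136]
eef_rot: [-3.042, 0.319, 0.533]
wrist_force: [-0.4, 0.4, 0.5]
gripper_width: 0.0574
grasp_force: 0.0
```

Call:
jog_arm(series=[[[0, 0, 0], [0, 0, 0]], [[0, 0, 0], [0, 0, 0]], [[0, 0, 0], [0, 0, 0]], [[0, 0, 0], [0, 0, 0]], [[0, 0, 0], [0, 0, 0]]])

```text
time_s: 10.8
eef_pos: [0.4843, -0.0136, -0.0137]
eef_rot: [-3.042, 0.319, 0.534]
wrist_force: [0.7, -0.1, 6.0]
gripper_width: 0.0552
grasp_force: 29.9
```

Gripped at 55 mm with 30 N. Lifting, then rolling the tool left about the bottle axis so the wrist can pass beside its singularity.

Call:
jog_arm(series=[[[0, 0, 0.02], [0, 0, 0]], [[0, 0, 0.06], [0, 0, 0]], [[0, 0, 0.1], [0, 0, 0]], [[0, 0, 0.15], [0, 0, 0]], [[0, 0, 0.2], [0, 0, 0]]])

```text
time_s: 11.3
eef_pos: [0.4833, -0.0134, 0.1872]
eef_rot: [-3.041, 0.319, 0.536]
wrist_force: [1.3, -0.2, -3.5]
gripper_width: 0.0549
grasp_force: 29.9
```

Call:
jog_arm(series=[[[0, 0, 0], [7.3, -1.6, 0]], [[0, 0, 0.0], [14.7, -3.1, 0]], [[0, 0, 0.0], [22, -4.7, 0]], [[0, 0, 0.0], [29.3, -6.2, 0]], [[0, 0, 0.0], [29.3, -6.2, 0]]])

```text
time_s: 11.8
eef_pos: [0.4831, -0.015, 0.1844]
eef_rot: [-2.557, 0.152, 0.379]
wrist_force: [-0.3, 0.7, -3.7]
gripper_width: 0.0554
grasp_force: 29.9
```

```bash
cat > st.py <<'E'
from h import *
from scipy.spatial.transform import Rotation as R
np.set_printoptions(precision=3,suppress=True)
s=state();M=R.from_rotvec(s["eef_rot"]).as_matrix()
c,t=np.cos(np.radians(20)),np.sin(np.radians(20))
b=M@[c,0,-t]  # bottle axis in tool frame (gripped at 20 deg lean)
G=s["eef_pos"]-.047*M[:,2]
print("t",s["time_s"],"q",s["joint_pos"],"tcp",s["eef_pos"],"dir",M[:,2],"y",M[:,1]); print("bottle axis",b,"G",G,"bottom",G-.075*b,"F",s["wrist_force"],s["wrist_torque"],s["gripper_width"],s["grasp_force"])
E
python3 st.py
```

```text
t 11.8 q [-0.389  0.482  1.627  0.417  1.517  1.173] tcp [ 0.483 -0.015  0.184] dir [-0.237  0.534 -0.812] y [-0.184 -0.845 -0.502]
bottle axis [ 0.977 -0.211 -0.002] G [ 0.494 -0.04   0.223] bottom [ 0.421 -0.024  0.223] F [-0.287  0.668 -3.697] [-0.634 -0.118 -0.025] 0.05539102094204709 29.941197764128447
```

Call:
jog_arm(series=[[[0, 0, 0], [-1.7, -7.8, 0]], [[0, 0, 0.0], [-3.3, -15.6, 0]], [[0, 0, 0.0], [-5, -23.5, 0]], [[0, 0, 0.0], [-6.7, -31.3, 0]], [[0, 0, 0.0], [-8.3, -39.1, 0]]])

```text
time_s: 12.3
eef_pos: [0.4838, -0.0132, 0.1863]
eef_rot: [-2.677, -0.085, -0.537]
wrist_force: [0.2, 0.8, -2.9]
gripper_width: 0.0552
grasp_force: 29.9
```

```bash
python3 st.py
```

```text
t 12.3 q [-0.464  0.15   2.072  0.725  0.9    0.586] tcp [ 0.484 -0.013  0.186] dir [ 0.357  0.402 -0.843] y [ 0.137 -0.915 -0.379]
bottle axis [ 0.746 -0.156  0.647] G [ 0.467 -0.032  0.226] bottom [ 0.411 -0.02   0.177] F [ 0.195  0.751 -2.873] [-0.335  0.498  0.03 ] 0.055243515757541814 29.941802378743887
```

Call:
jog_arm(series=[[[0.02, 0, 0], [-1.2, -5.9, 0]], [[0.04, 0, 0.0], [-2.5, -11.7, 0]], [[0.06, 0, 0.0], [-3.7, -17.6, 0]], [[0.08, 0, 0.0], [-5, -23.5, 0]], [[0.1, 0, 0.0], [-5, -23.5, 0]]])

```text
time_s: 12.8
eef_pos: [0.5828, -0.012, 0.1844]
eef_rot: [-2.606, -0.229, -1.089]
wrist_force: [-0.5, 0.5, -3.0]
gripper_width: 0.055
grasp_force: 29.9
```

```bash
python3 st.py
```

```text
t 12.8 q [-0.412  0.25   2.127  1.37   0.63  -0.137] tcp [ 0.583 -0.012  0.184] dir [ 0.666  0.339 -0.664] y [ 0.262 -0.94  -0.218]
bottle axis [ 0.429 -0.089  0.899] G [ 0.551 -0.028  0.216] bottom [ 0.519 -0.021  0.148] F [-0.508  0.453 -3.014] [-0.421  0.81   0.012] 0.05496375508688662 29.938699454069138
```

Call:
jog_arm(series=[[[0.01, 0.01, 0], [-1.3, -6.3, 0]], [[0.02, 0.02, 0.0], [-2.6, -12.7, 0]], [[0.02, 0.03, 0.0], [-4, -19, 0]], [[0.02, 0.04, 0.0], [-5.3, -25.4, 0]], [[0.02, 0.05, 0.0], [-5.3, -25.4, 0]]])

```text
time_s: 13.3
eef_pos: [0.604, 0.037, 0.1862]
eef_rot: [-2.406, -0.379, -1.664]
wrist_force: [0.9, 0.9, -3.3]
gripper_width: 0.0551
grasp_force: 29.9
```

```bash
python3 st.py
```

```text
t 13.3 q [-0.298  0.399  2.312  2.353  0.881 -1.236] tcp [0.604 0.037 0.186] dir [ 0.887  0.299 -0.351] y [ 0.315 -0.949 -0.012]
bottle axis [ 0.013 -0.008  1.   ] G [0.562 0.023 0.203] bottom [0.561 0.024 0.128] F [ 0.863  0.93  -3.322] [-0.317  1.013  0.083] 0.05507863702492901 29.937567729502916
```

Call:
jog_arm(series=[[[0.006, 0.038, 0], [0, 0, -4.2]], [[0.012, 0.076, 0.0], [0, 0, -8.4]], [[0.018, 0.115, 0.0], [0, 0, -12.6]], [[0.024, 0.153, 0.0], [0, 0, -16.8]], [[0.03, 0.191, 0.0], [0, 0, -21]]])

```text
time_s: 13.8
eef_pos: [0.6339, 0.1548, 0.1933]
eef_rot: [-2.542, -0.037, -1.795]
wrist_force: [1.2, -1.6, -2.3]
gripper_width: 0.0552
grasp_force: 29.9
```

Call:
jog_arm(series=[[[0, 0, -0.01], [0, 0, 0]], [[0, 0, -0.03], [0, 0, 0]], [[0, 0, -0.05], [0, 0, 0]], [[0, 0, -0.07], [0, 0, 0]], [[0, 0, -0.08], [0, 0, 0]]])

```text
time_s: 14.3
eef_pos: [0.6339, 0.1527, 0.1114]
eef_rot: [-2.543, -0.041, -1.794]
wrist_force: [0.1, 0.6, -4.0]
gripper_width: 0.0553
grasp_force: 29.9
```

```bash
python3 st.py; cat > see.py <<'E'
from h import *
import sys
np.set_printoptions(precision=4,suppress=True)
a=get_image("scene");b=get_image("top")
v=cv2.resize(a["pixels"][200:380,200:400],(540,486)); w=cv2.resize(b["pixels"][120:280,150:290],(250,286))
o=np.zeros((486,790,3),np.uint8);o[:,:540]=v;o[:286,540:]=w;cv2.imwrite(sys.argv[1],o)
for nm,im in(("scene",a),("top",b)):
    # bottle cap: yellow pixels around
    for q in("bottle_mid",):
        for r in masks_of(q,im)[:4]:
            P,_=cloud(im,r["mask"]);k=np.linalg.norm(P[:,:2]-[.62,.23],axis=1)<.07
            if k.sum()>30:
                P=P[k]
                print(nm,k.sum(),round(r["conf"],2),"z",np.percentile(P[:,2],[1,99]))
                for lo in np.arange(.0,.2,.02):
                    m=(P[:,2]>=lo)&(P[:,2]<lo+.02)
                    if m.sum()>8:
                        A=np.c_[2*P[m][:,:2],np.ones(m.sum())];c=np.linalg.lstsq(A,(P[m][:,:2]**2).sum(1),rcond=None)[0]
                        print(round(lo,2),m.sum(),"ctr",c[:2],"r",np.sqrt(abs(c[2]+c[0]**2+c[1]**2)))
E
python3 see.py pics/v1.png
```

```text
t 14.3 q [ 0.261  0.651  2.223  3.392  0.968 -1.631] tcp [0.634 0.153 0.111] dir [ 0.941  0.039 -0.335] y [ 0.038 -0.999 -0.009]
bottle axis [-0.007 -0.009  1.   ] G [0.59  0.151 0.127] bottom [0.59  0.152 0.052] F [ 0.112  0.627 -4.001] [-0.018  1.087 -0.001] 0.05527169285147248 29.939362909644842
scene 493 0.96 z [0.0568 0.2129]
0.04 19 ctr [0.5916 0.1497] r 0.029199746477197506
0.06 60 ctr [0.5945 0.1538] r 0.025360902561427093
0.08 60 ctr [0.5955 0.1553] r 0.023871829337910058
0.1 45 ctr [0.6132 0.1715] r 0.0073203671549906335
0.12 73 ctr [0.5988 0.162 ] r 0.01805032505025249
0.14 102 ctr [0.594  0.1549] r 0.02432985070898031
0.16 120 ctr [0.5986 0.168 ] r 0.009801709347961289
```

View pics/v1.png

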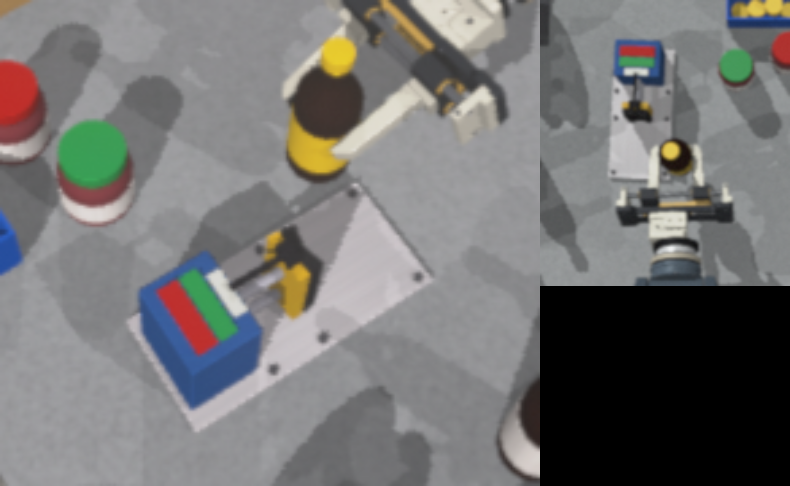

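The bottle is held upright at about (330,120) in the left panel, just beside the plate; the sideways move was speed-limited. Continuing to the jig's centre line.

Call:
jog_arm(series=[[[0, 0.015, 0], [0, 0, -1]], [[0, 0.03, 0], [-0.2, 0.2, -2]], [[0, 0.045, 0], [-0.4, 0.3, -3]], [[0, 0.06, 0], [-0.5, 0.4, -4]], [[0, 0.075, 0], [-0.5, 0.4, -5]]])

```text
time_s: 15.0
eef_pos: [0.6349, 0.228, 0.1151]
eef_rot: [2.545, -0.067, 1.791]
wrist_force: [0.0, 0.1, -3.0]
gripper_width: 0.0552
grasp_force: 29.9
```

Call:
jog_arm(series=[[[0, 0, -0.01], [0, 0, 0]], [[0, 0, -0.02], [0, 0, 0]], [[0, 0, -0.03], [0, 0, 0]], [[0, 0, -0.03], [0, 0, 0]], [[0, 0, -0.03], [0, 0, 0]]])

```text
time_s: 15.5
eef_pos: [0.6347, 0.2261, 0.083]
eef_rot: [2.545, -0.065, 1.787]
wrist_force: [-0.2, 0.6, -3.4]
gripper_width: 0.055
grasp_force: 29.9
```

```bash
python3 st.py; cat > cap.py <<'E'
from h import *
np.set_printoptions(precision=4,suppress=True)
# bottle axis from scene/top clouds: silhouette along the viewing direction, by slice
for cam in("scene","top"):
    im=get_image(cam)
    P,uv=cloud(im,np.ones((420,560),bool))
    hsv=cv2.cvtColor(im["pixels"],cv2.COLOR_BGR2HSV)[uv[:,1].astype(int),uv[:,0].astype(int)].astype(int)
    near=(np.linalg.norm(P[:,:2]-[.62,.23],axis=1)<.07)
    y=near&(abs(hsv[:,0]-26)<8)&(hsv[:,1]>130)&(hsv[:,2]>80)
    c=P[y&(P[:,2]>.15)]; print(cam,"cap",len(c)); 
    if len(c)>3: print("min",c.min(0),"max",c.max(0)); t=c[c[:,2]>c[:,2].max()-.006]; print("top ctr",np.mean([t.min(0),t.max(0)],0))
    l=P[y&(P[:,2]<.12)&(P[:,0]<.64)]; print("label",len(l)); 
    if len(l)>9: print(l.min(0),l.max(0))
    d=near&(P[:,2]>.095)&(P[:,0]>.65); q=P[d]
    if len(q)>5: print("pad/pointer region",len(q),q[:,:2].min(0),q[:,:2].max(0),q[:,2].max())
E
python3 cap.py
```

```text
t 15.5 q [ 0.495  0.746  2.095  3.776  0.974 -1.76 ] tcp [0.635 0.226 0.083] dir [ 0.939 -0.05  -0.34 ] y [-0.052 -0.999  0.001]
bottle axis [-0.002  0.002  1.   ] G [0.591 0.228 0.099] bottom [0.591 0.228 0.024] F [-0.223  0.599 -3.389] [0.069 1.118 0.044] 0.05497608076029698 29.939184542745352
scene cap 157
min [0.5824 0.2192 0.1643] max [0.6071 0.2448 0.196 ]
top ctr [0.5945 0.232  0.193 ]
label 242
[0.5945 0.2097 0.0378] [0.6227 0.257  0.1076]
pad/pointer region 192 [0.6639 0.2036] [0.6897 0.2492] 0.11107541298712231
top cap 75
min [0.5806 0.2177 0.1507] max [0.6084 0.2412 0.2007]
top ctr [0.5948 0.2278 0.1978]
label 11
[0.567  0.2081 0.0713] [0.5754 0.2217 0.1138]
pad/pointer region 100 [0.6643 0.2047] [0.6898 0.2483] 0.11513641895941418
```

Call:
jog_arm(series=[[[0, 0.001, -0.004], [0, 0, 0]], [[0, 0.001, -0.008], [0, 0, 0]], [[0, 0.001, -0.012], [0, 0, 0]], [[0, 0.001, -0.013], [0, 0, 0]], [[0, 0.001, -0.013], [0, 0, 0]]])

```text
time_s: 16.1
eef_pos: [0.6347, 0.2278, 0.0703]
eef_rot: [2.545, -0.065, 1.788]
wrist_force: [0.3, -0.1, -2.9]
gripper_width: 0.0551
grasp_force: 29.9
```

Call:
jog_arm(series=[[[0, 0, -0.001], [0, 0, 0]], [[0, 0, -0.001], [0, 0, 0]], [[0, 0, -0.002], [0, 0, 0]], [[0, 0, -0.002], [0, 0, 0]], [[0, 0, -0.002], [0, 0, 0]]])

```text
time_s: 16.6
eef_pos: [0.6348, 0.2278, 0.0686]
eef_rot: [2.545, -0.065, 1.789]
wrist_force: [-0.3, 0.5, -3.8]
gripper_width: 0.0551
grasp_force: 29.9
```

Call:
jog_arm(series=[[[0, 0, -0.001], [0, 0, 0]], [[0, 0, -0.001], [0, 0, 0]], [[0, 0, -0.001], [0, 0, 0]], [[0, 0, -0.001], [0, 0, 0]], [[0, 0, -0.001], [0, 0, 0]]])

```text
time_s: 17.1
eef_pos: [0.6347, 0.2278, 0.0676]
eef_rot: [2.545, -0.065, 1.788]
wrist_force: [0.3, -0.7, -3.7]
gripper_width: 0.0549
grasp_force: 29.9
```

```bash
python3 st.py;python3 cap.py
```

```text
t 17.1 q [ 0.498  0.785  2.086  3.767  0.999 -1.739] tcp [0.635 0.228 0.068] dir [ 0.94  -0.049 -0.339] y [-0.052 -0.999  0.001]
bottle axis [-0.003  0.001  1.   ] G [0.591 0.23  0.084] bottom [0.591 0.23  0.009] F [ 0.329 -0.706 -3.711] [ 0.023  1.152 -0.018] 0.05490363463053598 29.93932005017996
scene cap 157
min [0.5816 0.221  0.1525] max [0.6077 0.2458 0.1825]
top ctr [0.595  0.2331 0.1795]
label 235
[0.5953 0.2121 0.0221] [0.6227 0.2588 0.0914]
pad/pointer region 188 [0.6644 0.204 ] [0.6893 0.2493] 0.11166379574252305
top cap 66
min [0.5818 0.2186 0.1506] max [0.6057 0.2428 0.1844]
top ctr [0.5935 0.2328 0.1816]
label 13
[0.5667 0.2091 0.0473] [0.5761 0.2243 0.095 ]
pad/pointer region 99 [0.6642 0.204 ] [0.6898 0.2478] 0.11795963711339597
```

Call:
jog_arm(series=[[[0, 0, -0.001], [0, 0, 0]], [[0, 0, -0.001], [0, 0, 0]], [[0, 0, -0.002], [0, 0, 0]], [[0, 0, -0.002], [0, 0, 0]], [[0, 0, -0.002], [0, 0, 0]]])

```text
time_s: 17.7
eef_pos: [0.6355, 0.2277, 0.0674]
eef_rot: [2.541, -0.067, 1.794]
wrist_force: [-3.5, -3.0, 9.5]
gripper_width: 0.0551
grasp_force: 29.9
```

Call:
jog_arm(series=[[[0, 0, -0.001], [0, 0, 0]], [[0, 0, -0.001], [0, 0, 0]], [[0, 0, -0.001], [0, 0, 0]], [[0, 0, -0.001], [0, 0, 0]], [[0, 0, -0.001], [0, 0, 0]]])

```text
time_s: 18.2
eef_pos: [0.6358, 0.2275, 0.0674]
eef_rot: [2.539, -0.068, 1.796]
wrist_force: [-5.8, -4.4, 14.8]
gripper_width: 0.055
grasp_force: 30.0
```

Plate contact found at a TCP height of 0.0674. I unload it and slide toward the V.

Call:
jog_arm(series=[[[0, 0, 0.0025], [0, 0, 0]], [[0.01, -0.0004, 0.0025], [0, 0, 0]], [[0.02, -0.0009, 0.0025], [0, 0, 0]], [[0.03, -0.0013, 0.0025], [0, 0, 0]], [[0.036, -0.0016, 0.0025], [0, 0, 0]]])

```text
time_s: 18.7
eef_pos: [0.6716, 0.2261, 0.0677]
eef_rot: [2.544, -0.066, 1.79]
wrist_force: [-5.6, -1.3, 4.8]
gripper_width: 0.0549
grasp_force: 30.0
```

Call:
jog_arm(series=[[[0, 0, 0], [0, 0, 0]], [[0, 0, 0], [0, 0, 0]], [[0, 0, 0], [0, 0, 0]], [[0, 0, 0], [0, 0, 0]], [[0, 0, 0], [0, 0, 0]]])

```text
time_s: 19.2
eef_pos: [0.6708, 0.2263, 0.0677]
eef_rot: [2.543, -0.065, 1.79]
wrist_force: [0.6, -2.4, 5.0]
gripper_width: 0.055
grasp_force: 30.0
```

```bash
python3 st.py;python3 cap.py
```

```text
t 19.2 q [ 0.457  0.8    2.014  3.743  0.948 -1.766] tcp [0.671 0.226 0.068] dir [ 0.94  -0.049 -0.337] y [-0.052 -0.999  0.001]
bottle axis [-0.005  0.001  1.   ] G [0.627 0.229 0.084] bottom [0.627 0.228 0.009] F [ 0.553 -2.441  5.012] [-0.311 -0.222 -0.399] 0.05500320855418586 30.01517442986369
scene cap 156
min [0.6564 0.2153 0.1509] max [0.6838 0.2415 0.1766]
top ctr [0.6668 0.2295 0.1737]
label 58
[ 0.5888  0.1637 -0.0011] [0.6288 0.2561 0.1065]
pad/pointer region 512 [0.6503 0.2035] [0.6897 0.2553] 0.1766276573058012
top cap 63
min [0.6554 0.2143 0.1549] max [0.6807 0.2346 0.1803]
top ctr [0.6644 0.2255 0.1773]
label 138
[0.5846 0.2045 0.0464] [0.6179 0.2462 0.1105]
pad/pointer region 161 [0.65   0.2035] [0.6875 0.2509] 0.18029767662051532
```

The cap has run ahead of the grip (cap x 0.668, grip 0.63): the loaded bottom stuck on the plate and the bottle leaned about 20° forward in the pads. I reverse the slide to stand it up again, then press down to square its base.

Call:
jog_arm(series=[[[-0.007, 0.0003, 0], [0, 0, 0]], [[-0.014, 0.0006, 0], [0, 0, 0]], [[-0.021, 0.0009, 0], [0, 0, 0]], [[-0.028, 0.0012, 0], [0, 0, 0]], [[-0.035, 0.0016, 0], [0, 0, 0]]])

```text
time_s: 19.8
eef_pos: [0.6349, 0.228, 0.0668]
eef_rot: [2.546, -0.064, 1.788]
wrist_force: [1.9, 0.7, -0.8]
gripper_width: 0.055
grasp_force: 30.0
```

```bash
python3 st.py;python3 cap.py; python3 see.py pics/v2.png
```

```text
t 19.8 q [ 0.498  0.786  2.085  3.766  0.999 -1.739] tcp [0.635 0.228 0.067] dir [ 0.939 -0.049 -0.339] y [-0.051 -0.999  0.001]
bottle axis [-0.003  0.001  1.   ] G [0.591 0.23  0.083] bottom [0.591 0.23  0.008] F [ 1.897  0.75  -0.803] [0.02  0.176 0.033] 0.055048054821789615 29.995017740875483
scene cap 153
min [0.6017 0.2182 0.152 ] max [0.6271 0.2439 0.1835]
top ctr [0.6152 0.2315 0.1805]
label 110
[0.563  0.2048 0.0209] [0.6233 0.2588 0.1139]
pad/pointer region 182 [0.6643 0.2048] [0.6894 0.2488] 0.11110711276534391
top cap 64
min [0.5997 0.2174 0.1567] max [0.6235 0.2395 0.186 ]
top ctr [0.6108 0.2275 0.183 ]
label 70
[0.5562 0.2068 0.0409] [0.5775 0.2417 0.1014]
pad/pointer region 92 [0.664  0.2039] [0.6898 0.2484] 0.11561074858656117
scene 785 0.63 z [0.0096 0.1809]
0.0 17 ctr [0.5557 0.2263] r 0.049574133631473165
0.02 30 ctr [0.5869 0.2336] r 0.02313294203029259
0.04 27 ctr [0.5975 0.2367] r 0.01699594918506445
0.06 34 ctr [0.5899 0.23  ] r 0.030356052541603583
0.08 90 ctr [0.5933 0.2266] r 0.032498463710782126
0.1 172 ctr [0.5996 0.2314] r 0.026114009502878642
0.12 231 ct
[... 314 characters left out ...]
96781615136
0.04 33 ctr [0.6772 0.2349] r 0.014283388982154505
0.06 35 ctr [0.6764 0.2339] r 0.015179748974666528
0.08 115 ctr [0.6781 0.2282] r 0.016459403401779982
0.1 88 ctr [0.676  0.2274] r 0.013318085156917424
top 410 0.95 z [0.024  0.1836]
0.02 16 ctr [0.577 0.232] r 0.023980146918594607
0.04 24 ctr [0.5792 0.231 ] r 0.02249656964530333
0.06 28 ctr [0.5826 0.23  ] r 0.02180506688239836
0.08 37 ctr [0.5914 0.2294] r 0.02510701091929569
0.1 61 ctr [0.598  0.2301] r 0.025983393775334856
0.12 133 ctr [0.5987 0.2286] r 0.018609612726496198
0.14 37 ctr [0.6037 0.2281] r 0.009994147471519433
0.16 52 ctr [0.6142 0.2291] r 0.010092706481329303
0.18 18 ctr [0.6142 0.2281] r 0.008119852906912152
```

View pics/v2.png

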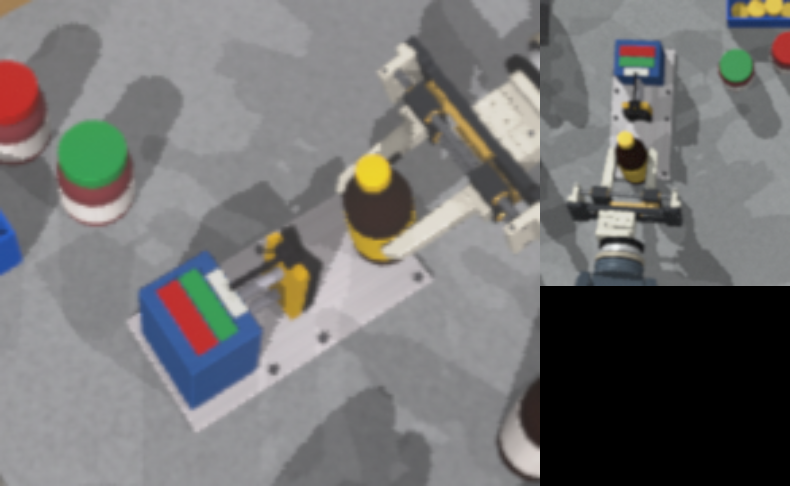

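The cap leans toward the V (cap x about 0.614 against 0.594 at the grip), so about 12° of tilt remains. I lift clear of the plate and turn the tool back by that amount.

Call:
jog_arm(series=[[[0, 0, 0.006], [0, 0, 0]], [[0.001, 0, 0.01], [-0.2, -4, 0]], [[0.002, 0, 0.014], [-0.4, -8, 0]], [[0.002, 0, 0.0155], [-0.6, -11.5, 0]], [[0.002, 0, 0.0155], [-0.6, -11.5, 0]]])

```text
time_s: 20.6
eef_pos: [0.637, 0.2274, 0.0804]
eef_rot: [2.352, -0.058, 2.027]
wrist_force: [-0.7, 0.1, -3.9]
gripper_width: 0.0554
grasp_force: 30.0
```

```bash
sed -i 's/np.radians(20)/np.radians(8.5)/g' st.py; python3 st.py;python3 cap.py; python3 see.py pics/v3.png|grep -v xx
```

```text
t 20.6 q [ 0.514  0.894  2.081  3.728  1.283 -1.667] tcp [0.637 0.227 0.08 ] dir [ 0.988 -0.052 -0.148] y [-0.052 -0.999  0.003]
bottle axis [-0.     0.003  1.   ] G [0.591 0.23  0.087] bottom [0.591 0.23  0.012] F [-0.737  0.076 -3.935] [ 0.097  1.139 -0.082] 0.055389041729043825 29.995440524071455
scene cap 158
min [0.5864 0.2196 0.1595] max [0.6112 0.2441 0.1901]
top ctr [0.5989 0.2316 0.1871]
label 212
[0.589  0.2131 0.0279] [0.622  0.258  0.1009]
pad/pointer region 186 [0.6648 0.2033] [0.6899 0.2489] 0.1119444402953319
top cap 70
min [0.5848 0.2167 0.1512] max [0.6076 0.2426 0.1956]
top ctr [0.5954 0.23   0.1926]
label 26
[0.5646 0.2084 0.0473] [0.5756 0.2318 0.1083]
pad/pointer region 93 [0.6637 0.2046] [0.689  0.2453] 0.11714566505710478
scene 951 0.63 z [0.023  0.1883]
0.02 64 ctr [0.5921 0.2307] r 0.027163540825124594
0.04 64 ctr [0.5928 0.231 ] r 0.02773189302467628
0.06 65 ctr [0.5944 0.2322] r 0.027026061130112602
0.08 92 ctr [0.596  0.2322] r 0.026234032721495368
0.1 104 ctr [0.595  0.2313] r 0.027181245034747677
0.12 296 ctr [0.5967 0.2323] r 0.02118959889103614
0.14 94 ctr [0.5961 0.2313] r 0.013009168133980427
0.16 36 ctr [0.5981 0.2323] r 0.01098305550044012
0.18 133 ctr [0.5988 0.232 ] r 0.009549536394950554
top 298 0.66 z [0.058  0.1918]
0.08 18 ctr [0.5934 0.2298] r 0.027023196593246587
0.1 20 ctr [0.5951 0.2306] r 0.027569582862581588
0.12 136 ctr [0.5942 0.2297] r 0.02196276175994041
0.14 41 ctr [0.5958 0.2306] r 0.014137182545252982
0.18 60 ctr [0.5971 0.2299] r 0.00909555179302198
```

Call:
jog_arm(series=[[[0, 0, -0.001], [-0.1, -1, 0]], [[0, 0, -0.003], [-0.1, -2, 0]], [[0, 0, -0.003], [-0.1, -2, 0]], [[0, 0, -0.003], [-0.1, -2, 0]], [[0, 0, -0.003], [-0.1, -2, 0]]])

```text
time_s: 21.4
eef_pos: [0.6377, 0.2279, 0.0795]
eef_rot: [2.313, -0.059, 2.072]
wrist_force: [0.4, 0.0, -3.2]
gripper_width: 0.055
grasp_force: 30.0
```

Call:
jog_arm(series=[[[0.007, -0.0003, 0], [0, 0, 0]], [[0.014, -0.0006, 0], [0, 0, 0]], [[0.021, -0.0009, 0], [0, 0, 0]], [[0.028, -0.0012, 0], [0, 0, 0]], [[0.034, -0.0015, 0], [0, 0, 0]]])

```text
time_s: 21.9
eef_pos: [0.6725, 0.2261, 0.0797]
eef_rot: [2.313, -0.06, 2.073]
wrist_force: [0.6, -0.1, -3.6]
gripper_width: 0.055
grasp_force: 30.0
```

```bash
python3 st.py;python3 cap.py; python3 see.py pics/v4.png
```

```text
t 21.9 q [ 0.473  0.93   2.006  3.689  1.285 -1.678] tcp [0.673 0.226 0.08 ] dir [ 0.993 -0.052 -0.109] y [-0.052 -0.999  0.001]
bottle axis [-0.039  0.003  0.999] G [0.626 0.229 0.085] bottom [0.629 0.228 0.01 ] F [ 0.61  -0.053 -3.601] [-0.021  1.173 -0.026] 0.0550050492619689 29.99564303085208
scene cap 160
min [0.6171 0.2181 0.1547] max [0.6423 0.2431 0.1866]
top ctr [0.6293 0.2306 0.1836]
label 13
[0.6243 0.2534 0.029 ] [0.64   0.2571 0.1025]
pad/pointer region 285 [0.65   0.2035] [0.6899 0.2492] 0.12829796646306602
top cap 67
min [0.6166 0.2167 0.1507] max [0.6399 0.2409 0.1931]
top ctr [0.6274 0.2279 0.1903]
label 20
[0.6008 0.206  0.0487] [0.6131 0.2277 0.1049]
pad/pointer region 100 [0.6503 0.2046] [0.6892 0.2479] 0.1301400771021779
scene 917 0.81 z [0.0224 0.1849]
0.02 39 ctr [0.6317 0.233 ] r 0.023217341190197315
0.04 46 ctr [0.6288 0.2294] r 0.02792468461181909
0.06 51 ctr [0.6297 0.2304] r 0.02719795124057662
0.08 104 ctr [0.628  0.2269] r 0.0307037529949865
0.1 130 ctr [0.6323 0.2318] r 0.02467708180067273
0.12 297 ctr [0.6297 0.2303] r 0.020372597455928055
0.14 79 ctr [0.6291 0.2298] r 0.01183905974355719
0.16 44 ctr [0.6296 0.2305] r 0.011428576015243566
0.18 121 ctr [0.6294 0.2305] r 0.009233762538205504
top 320 0.66 z [0.0133 0.1882]
0.06 12 ctr [0.6284 0.2291] r 0.02836718862282948
0.08 22 ctr [0.628  0.2283] r 0.027609454540909236
0.1 36 ctr [0.6281 0.229 ] r 0.026890055328902533
0.12 135 ctr [0.6282 0.2286] r 0.021798864364483198
0.14 32 ctr [0.6281 0.228 ] r 0.013099715819654516
0.16 9 ctr [0.6282 0.2294] r 0.01221691953027307
0.18 62 ctr [0.6282 0.2293] r 0.009165682350213008
```

The bottle stands upright at (0.629, 0.2295), just clear of the plate. I lower it slightly and approach the V.

Call:
jog_arm(series=[[[0, 0, -0.001], [0, 0, 0]], [[0, 0, -0.0015], [0, 0, 0]], [[0.003, -0.0001, -0.0015], [0, 0, 0]], [[0.006, -0.0003, -0.0015], [0, 0, 0]], [[0.006, -0.0003, -0.0015], [0, 0, 0]]])

```text
time_s: 22.7
eef_pos: [0.6782, 0.226, 0.0783]
eef_rot: [2.313, -0.06, 2.073]
wrist_force: [0.3, 0.2, -3.4]
gripper_width: 0.0548
grasp_force: 30.0
```

Call:
jog_arm(series=[[[0.002, -0.0001, 0], [0, 0, 0]], [[0.004, -0.0002, 0], [0, 0, 0]], [[0.006, -0.0003, 0], [0, 0, 0]], [[0.008, -0.0003, 0], [0, 0, 0]], [[0.008, -0.0003, 0], [0, 0, 0]]])

```text
time_s: 23.2
eef_pos: [0.6859, 0.2257, 0.0781]
eef_rot: [2.313, -0.059, 2.072]
wrist_force: [-0.5, -0.7, -3.0]
gripper_width: 0.0549
grasp_force: 30.0
```

Call:
jog_arm(series=[[[0.002, -0.0001, 0], [0, 0, 0]], [[0.004, -0.0002, 0], [0, 0, 0]], [[0.006, -0.0003, 0], [0, 0, 0]], [[0.006, -0.0003, 0], [0, 0, 0]], [[0.006, -0.0003, 0], [0, 0, 0]]])

```text
time_s: 23.7
eef_pos: [0.6917, 0.2255, 0.078]
eef_rot: [2.313, -0.059, 2.072]
wrist_force: [-2.5, 0.2, -3.6]
gripper_width: 0.0554
grasp_force: 30.0
```

Call:
jog_arm(series=[[[0.002, -0.0001, 0], [0, 0, 0]], [[0.004, -0.0002, 0], [0, 0, 0]], [[0.006, -0.0003, 0], [0, 0, 0]], [[0.006, -0.0003, 0], [0, 0, 0]], [[0.006, -0.0003, 0], [0, 0, 0]]])

```text
time_s: 24.2
eef_pos: [0.6977, 0.2253, 0.078]
eef_rot: [2.313, -0.059, 2.072]
wrist_force: [-5.6, 1.6, -2.4]
gripper_width: 0.0555
grasp_force: 30.0
```

Call:
jog_arm(series=[[[0.002, -0.0001, 0], [0, 0, 0]], [[0.004, -0.0002, 0], [0, 0, 0]], [[0.006, -0.0003, 0], [0, 0, 0]], [[0.006, -0.0003, 0], [0, 0, 0]], [[0.006, -0.0003, 0], [0, 0, 0]]])

```text
time_s: 24.7
eef_pos: [0.7036, 0.2251, 0.078]
eef_rot: [2.314, -0.058, 2.072]
wrist_force: [-7.8, 1.2, -0.9]
gripper_width: 0.0554
grasp_force: 30.0
```

```bash
python3 st.py;python3 cap.py; python3 see.py pics/v5.png
```

```text
t 24.7 q [ 0.441  0.942  1.943  3.662  1.237 -1.699] tcp [0.704 0.225 0.078] dir [ 0.993 -0.051 -0.11 ] y [-0.051 -0.999  0.001]
bottle axis [-0.038  0.003  0.999] G [0.657 0.228 0.083] bottom [0.66  0.227 0.008] F [-7.806  1.155 -0.886] [0.102 0.954 0.213] 0.05538649387191344 29.99494805932045
scene cap 165
min [0.6481 0.2161 0.1582] max [0.6732 0.2422 0.1852]
top ctr [0.6603 0.229  0.1822]
label 76
[0.5633 0.2001 0.1048] [0.5723 0.256  0.118 ]
pad/pointer region 653 [0.6501 0.2019] [0.6898 0.2659] 0.1851511064543485
top cap 67
min [0.6472 0.2145 0.1584] max [0.6729 0.2384 0.192 ]
top ctr [0.6566 0.227  0.189 ]
label 23
[0.6316 0.2078 0.0428] [0.6397 0.2286 0.1052]
pad/pointer region 196 [0.6503 0.1864] [0.6887 0.2696] 0.1919512981782847
scene 845 0.7 z [0.0161 0.1832]
0.0 14 ctr [0.6285 0.2192] r 0.05229948373855242
0.02 34 ctr [0.6646 0.2372] r 0.018010112625334432
0.04 25 ctr [0.6721 0.2447] r 0.008751994189057317
0.06 23 ctr [0.6825 0.2533] r 0.0069470055278391335
0.08 91 ctr [0.6517 0.2218] r 0.03720861884388869
0.1 145 ctr [0.6603 0.229 ] r 0.026299296990611513
0.12 289 ctr [0.6604 0.2293] r 0.019466586911077752
0.14 60 ctr [0.6596 0.2286] r 0.011482696362599661
0.16 61 ctr [0.6608 0.2299] r 0.010776829008135091
0.18 103 ctr [0.6605 0.2293] r 0.00930952040592427
top 339 0.89 z [0.0063 0.1874]
0.0 10 ctr [0.6709 0.2281] r 0.03803246477122602
0.02 9 ctr [0.6606 0.2266] r 0.028705729907362768
0.04 14 ctr [0.6582 0.2271] r 0.026631448486060215
0.06 9 ctr [0.6605 0.2276] r 0.02807833166767951
0.08 28 ctr [0.661  0.2286] r 0.02943106399477877
0.1 49 ctr [0.6595 0.2269] r 0.026253625160757816
0.12 129 ctr [0.6596 0.2271] r 0.020527704886603514
0.14 20 ctr [0.66   0.2289] r 0.013755423021695405
0.16 21 ctr [0.658  0.2257] r 0.009458571080272888
0.18 50 ctr [0.6591 0.2276] r 0.009515887721864577
```

View pics/v5.png

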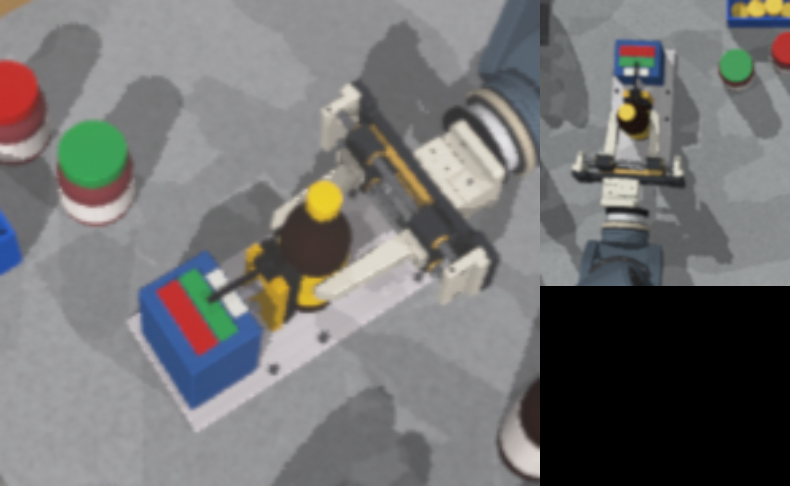

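The pointer tip at about (212,297) stands in the green field. The bottle is upright in the V with about 8 N of push, and the travel is about 19 mm. I let it settle for a moment and then hand in.

Call:
jog_arm(series=[[[0, 0, 0], [0, 0, 0]], [[0, 0, 0], [0, 0, 0]], [[0, 0, 0], [0, 0, 0]], [[0, 0, 0], [0, 0, 0]], [[0, 0, 0], [0, 0, 0]]])

```text
time_s: 25.5
eef_pos: [0.7035, 0.2251, 0.078]
eef_rot: [2.314, -0.058, 2.072]
wrist_force: [-7.4, 1.4, -2.4]
gripper_width: 0.0547
grasp_force: 30.0
```

```bash
python3 -c "
from bench import *
print(sign_off())"
```

```text
the job is handed in; nothing more can be done
None
```

The job is handed in at about 25.5 s: the bottle is held upright on the foot plate and pressed into the V with about 7.5 N, the pointer in the green field; `sign_off()` returned no verdict.

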